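Scoop up the mill pebbles and set them on the scale

TASK

Take the flat scoop by its grip, push it along the bench so that all four ceramic pebbles are driven against the wooden stop and ride up onto the scoop, and lift them clear. Then set the loaded scoop gently down flat on the middle of the scale's platform, all four pebbles still in it, and let go, ready for weighing. Keep the fingers off the pebbles, and leave the jar, the bowl and the brush alone.

Things in the scene. Friction and masses are not known exactly. Their poses are not given: they have to be found in the camera images.
- scoop: loose bench scoop of sheet steel, 0.4 kg. Origin: centre of the underside of its flat pan; z up, x towards its open front lip, y across. Pan floor 110 mm long (x from -55 to +55), 144 mm wide, 2 mm thick; side walls 24 mm high, 140 mm clear between them; back wall at x = -56 mm, 30 mm high, carrying a dark wooden grip bar
- scoop_grip (a point): middle of the scoop's wooden grip bar, 65 mm above the scoop's underside, 57 mm behind its origin and 112 mm behind its front lip (same axes as the scoop). The bar stands over the back wall: 20 mm thick along x, 70 mm long along y, from 37 to 87 mm above the underside. Pinch it from above across its 20 mm
- scoop_lip (a point): middle of the scoop's front edge, at the underside of the pan (same axes as the scoop)
- stop: low wooden stop fixed to the bench, a board 260 mm long, 50 mm high, 22 mm thick with a 12 mm foot strip behind it. Origin: middle of the lower edge of its upright working face, at bench height; x runs along the face, y points into the board (the direction to push in, about the robot's left), z up. The pebbles lie before the face, at negative y
- pebble_a_mid (a point): white ceramic grinding pebble, one of four alike: smooth, lens-shaped, 30 mm across, 20 mm high, 34 g, domed underside on a flat foot 9 mm across (23 mm across 4.5 mm up, widest 8 to 12 mm up: a thin edge slips under). This point: its centre, 10 mm above the foot. It stands before the stop, within 110 mm of its face and 45 mm either side of the face's middle
- pebble_b_mid (a point): white ceramic grinding pebble, one of four alike: smooth, lens-shaped, 30 mm across, 20 mm high, 34 g, domed underside on a flat foot 9 mm across (23 mm across 4.5 mm up, widest 8 to 12 mm up: a thin edge slips under). This point: its centre, 10 mm above the foot. It stands before the stop, within 110 mm of its face and 45 mm either side of the face's middle
- pebble_c_mid (a point): white ceramic grinding pebble, one of four alike: smooth, lens-shaped, 30 mm across, 20 mm high, 34 g, domed underside on a flat foot 9 mm across (23 mm across 4.5 mm up, widest 8 to 12 mm up: a thin edge slips under). This point: its centre, 10 mm above the foot. It stands before the stop, within 110 mm of its face and 45 mm either side of the face's middle
- pebble_d_mid (a point): white ceramic grinding pebble, one of four alike: smooth, lens-shaped, 30 mm across, 20 mm high, 34 g, domed underside on a flat foot 9 mm across (23 mm across 4.5 mm up, widest 8 to 12 mm up: a thin edge slips under). This point: its centre, 10 mm above the foot. It stands before the stop, within 110 mm of its face and 45 mm either side of the face's middle
- scale_top (a point): middle of the top of the bench scale's square steel platform, 210 x 210 mm, top 45 mm above the bench, fixed and rigid; x and y run along its edges, z up. The scale's grey case with its blank display sticks out 40 mm on the -x side, lower than the platform
- glaze_jar: bystander: closed round jar, 76 mm across, 100 mm high; origin at the centre of its underside
- test_bowl: bystander: small bowl, 110 mm across the rim, 55 mm high; origin at the centre of its underside
- glaze_brush: bystander: flat brush about 170 mm long lying on the bench; origin under its middle
- scale: the bench scale as a whole (fixed); origin on the bench right under the platform's middle, same axes as the platform
- pebble_a: the same pebble as pebble_a_mid; origin at the centre of its foot
- pebble_b: the same pebble as pebble_b_mid; origin at the centre of its foot
- pebble_c: the same pebble as pebble_c_mid; origin at the centre of its foot
- pebble_d: the same pebble as pebble_d_mid; origin at the centre of its foot
Mind the look-alikes: they are no part of the job. Leave any blue or orange look-alike of the pebble_a alone.

How it is judged (in metres and radians):
On the way:
1. the scoop, held up more than 50 mm over the bench, carries all four pebbles in its pan (height (world z) of scoop above 0.05 m and x of pebble_a_mid in the frame of scoop between -0.056 and 0.056 m and y of pebble_a_mid in the frame of scoop between -0.07 and 0.07 m and z of pebble_a_mid in the frame of scoop between 0.006 and 0.04 m and x of pebble_b_mid in the frame of scoop between -0.056 and 0.056 m and y of pebble_b_mid in the frame of scoop between -0.07 and 0.07 m and z of pebble_b_mid in the frame of scoop between 0.006 and 0.04 m and x of pebble_c_mid in the frame of scoop between -0.056 and 0.056 m and y of pebble_c_mid in the frame of scoop between -0.07 and 0.07 m and z of pebble_c_mid in the frame of scoop between 0.006 and 0.04 m and x of pebble_d_mid in the frame of scoop between -0.056 and 0.056 m and y of pebble_d_mid in the frame of scoop between -0.07 and 0.07 m and z of pebble_d_mid in the frame of scoop between 0.006 and 0.04 m), for 0.2 s.
At the end, for the whole second after the job is handed in: The scoop lies flat (within 4 degrees) on the scale's platform, its centre within 45 mm of the platform's middle and its underside within 4 mm of the platform's top; all four pebbles' centres are inside its pan, at most 40 mm above its underside; all is at rest (horizontal distance between scoop and scale_top below 0.045 m and z of scoop in the frame of scale_top between -0.004 and 0.004 m and angle between scoop's own z axis and vertical below 0.07 rad and linear speed of scoop below 0.02 m/s and x of pebble_a_mid in the frame of scoop between -0.056 and 0.056 m and y of pebble_a_mid in the frame of scoop between -0.07 and 0.07 m and z of pebble_a_mid in the frame of scoop between 0.006 and 0.04 m and x of pebble_b_mid in the frame of scoop between -0.056 and 0.056 m and y of pebble_b_mid in the frame of scoop between -0.07 and 0.07 m and z of pebble_b_mid in the frame of scoop between 0.006 and 0.04 m and x of pebble_c_mid in the frame of scoop between -0.056 and 0.056 m and y of pebble_c_mid in the frame of scoop between -0.07 and 0.07 m and z of pebble_c_mid in the frame of scoop between 0.006 and 0.04 m and x of pebble_d_mid in the frame of scoop between -0.056 and 0.056 m and y of pebble_d_mid in the frame of scoop between -0.07 and 0.07 m and z of pebble_d_mid in the frame of scoop between 0.006 and 0.04 m and linear speed of each of pebble_a, pebble_b, pebble_c, pebble_d below 0.03 m/s); the robot touches nothing.
It fails at once if the fingers touch a pebble (contact force between the fingers and pebble_a above 0.5 N or contact force between the fingers and pebble_b above 0.5 N or contact force between the fingers and pebble_c above 0.5 N or contact force between the fingers and pebble_d above 0.5 N).
It fails at once if the scoop is dropped or slammed onto the scale (faster than 0.3 m/s in the last 25 mm) (linear speed of scoop above 0.3 m/s and horizontal distance between scoop and scale_top below 0.12 m and z of scoop in the frame of scale_top below 0.025 m).
It fails at once if the jar, bowl or brush is moved by more than 20 mm (distance of any of glaze_jar, test_bowl, glaze_brush from where it was at the start of the episode above 0.02 m).
It also fails if it takes over 61 s, if anything falls off the work surface, if the arm or the gripper's body presses on something with over 40 N, if the wrist force passes 120 N, or if a joint passes its speed limit or range.

ROBOT

A 6-joint arm with a two-finger parallel gripper is mounted at the origin on the work surface. World frame = base frame: x ahead of the robot, y to its left, z up, the work surface at z = 0. Lengths are in m, angles in degrees, forces in N, time in s.
With the tool pointing down it reaches from about 0.225 to 0.875 m from the base axis. Payload 3.4 kg.
Tool frame: the origin (TCP) lies midway between the tips of the shut fingers; the grasp point (between the pads) lies 19 mm behind it; z points along the fingers, y is the direction in which the jaws open and shut (so a half turn about z gives the same grasp; the last joint's range is limited). The gripper opens to 85 mm and grips with 20 to 120 N. Pads are 22 mm wide; open, the fingers measure 114 mm over their backs; the gripper's body (76 mm by 85 mm) begins 54 mm behind the grasp point. The pads swing forward as they close: fully open they stand 13 mm farther back than shut.
Start: joints at [66.52, 15.808, 86.224, -0, 77.962, -6.933], TCP at [0.164, 0.551, 0.203] pointing down, gripper open.
Joint ranges: [-165.64, 165.64], [-43.16, 119.46], [12.63, 154.43], [-67.54, 247.53], [6.08, 155.33], [-154.97, 154.97]. Speed limits (degrees/s): [147.25, 147.25, 180, 180, 180, 180].

INTERFACE

Orientations are given as a 3x3 rotation matrix whose columns are the frame's x, y, z axes.
In Python, from rig import env, grab_frame gives the robot as it stands.
- The arm moves only by the tool carry_out, never from a script. Its argument "targets" is one flat list of numbers, 7 for each row, row after row: the shift along the tool's x, y, z in cm, then the turn, a rotation vector about the tool's x, y, z in rad, then the opening, from 0 (shut) to 1 (fully open). A call has 1 to 12 rows; each row is the pose to reach, as a shift and turn from the pose commanded when the call began, along the tool's axes at that moment; what a row does not reach only later rows make up. A row lasts 1/8 s, in which the tool goes at most 62.5 mm and 10.7 degrees, less where a joint would pass 70% of its speed; a pose out of reach is approached as far as the arm can. A call with a gripper value outside its range is refused whole. The fingers move at their own pace and stop on an object; the grip force is fixed at half the most. Time passes only in rows, so rows that repeat a pose let the fingers close. It gives the time, the measured TCP pose, the force and the opening at its end, in the units of the state.
- env.observe(): the state, without advancing time (a new reading comes with each control period).
- grab_frame(name): name is "scene" or "top"; returns a dict with "frame" (384x512x3 uint8, blue, green, red), "fx", "fy", "cx", "cy" (pixels), "position" and "attitude" of the camera in the world. Camera axes: x right, y up, looking along -z (the intrinsics and any distortion apply to the point x, -y, -z); pixel columns grow to the right and rows downward; lengths in m; the calibration is good to about 2 mm. A picture is of the moment at which its call begins. There is no depth.
- env.close_job(): hands the job in, once; it reports no verdict.
The state is a dict: "time": time; "joint_pos": joint angles; "qd": joint speeds; "tau": joint torques, N m; "tcp_pos": TCP position; "eef_rot": TCP orientation; "wrist_force": force on the tool from outside, world axes, zero at the start; "torque": the same for the moment, N m; "opening": finger opening in m.
Only numpy, scipy, OpenCV 4.12 (cv2) and the standard library are available. Lean on these libraries where they do the work, as an engineer would, in place of code of your own. Each camera call takes 0.05 s, during which the arm holds its last target. There are 200 camera calls.

## Working session

There is one attempt and no reset: what is moved stays moved. The work goes in short steps, Python scripts to look and compute and a tool call to move; the robot and the scene stay as the last step left them, time stands still between calls to the robot, and variables do not carry over. Pictures are saved under pics/ and viewed, about 8 in all and at most 12, crops included, and the job is handed in when it is done.

Besides the shell and the picture viewer there is one more tool, called after ">>>" by a JSON object that holds its "fn" and its "kwargs". carry_out: Moves the arm, as the interface text tells. Its arguments: {"type":"object","properties":{"targets":{"type":"array"}},"required":["targets"]}

```bash
ls; mkdir -p pics; cat > h.py <<'E'
import numpy as np, cv2
from rig import env, grab_frame
def ray(f,u,v):
    d=np.array([(u-f["cx"])/f["fx"],-(v-f["cy"])/f["fy"],-1.0])
    return np.array(f["attitude"])@d
def unproj(f,u,v,z):
    d=ray(f,u,v);p=np.array(f["position"]);return p+d*(z-p[2])/d[2]
def proj(f,P):
    c=np.array(f["attitude"]).T@(np.array(P)-np.array(f["position"]))
    return f["cx"]+f["fx"]*c[0]/-c[2], f["cy"]+f["fy"]*c[1]/c[2]
E
python3 - <<'E'
from h import *
ims=[]
for n in("top","scene"):
    f=grab_frame(n);cv2.imwrite(f"pics/{n}0.png",cv2.resize(f["frame"],(800,600)))
    print(n,{k:(np.round(v,4).tolist() if k!="frame" else 0) for k,v in f.items()})
s=env.observe();print(s)
E
```

```text
pics
top {'frame': 0, 'fx': 377.1093, 'fy': 377.1093, 'cx': 260.1513, 'cy': 188.693, 'position': [0.3814, 0.0525, 0.9271], 'attitude': [[-0.0571, 0.9681, -0.2442], [-0.9984, -0.0559, 0.0117], [-0.0023, 0.2444, 0.9697]]}
scene {'frame': 0, 'fx': 368.3172, 'fy': 368.3172, 'cx': 264.2766, 'cy': 187.6045, 'position': [1.2704, 0.1808, 0.9673], 'attitude': [[-0.2254, -0.7683, 0.5991], [0.9742, -0.1721, 0.1458], [-0.0089, 0.6165, 0.7873]]}
{'time': 0.1, 'joint_pos': array([ 6.65197066e+01,  1.58437173e+01,  8.62871972e+01, -3.36265426e-04,
        7.79631063e+01, -6.93248051e+00]), 'qd': array([ 0.02167541, -0.04415012, -0.14729839,  0.05043514,  0.1328805 ,
        0.00315798]), 'tau': array([ 2.06257835e-03, -4.17701554e+01, -2.46404082e+01, -1.23190157e-04,
        5.82029883e-03, -7.05692997e-06]), 'tcp_pos': array([0.16356601, 0.5507066 , 0.20233441]), 'eef_rot': array([[-9.58582680e-01,  2.84813667e-01, -6.48553904e-04],
       [ 2.84814341e-01,  9.58581514e-01, -1.50738207e-03],
       [ 1.92368768e-04, -1.62966780e-03, -9.99998654e-01]]), 'wrist_force': array([ 0.43794125, -0.05112209, -0.25776668]), 'torque': array([-0.02591309,  0.00277025,  0.04104665]), 'opening': 0.08523785415728034}
```

View pics/top0.png

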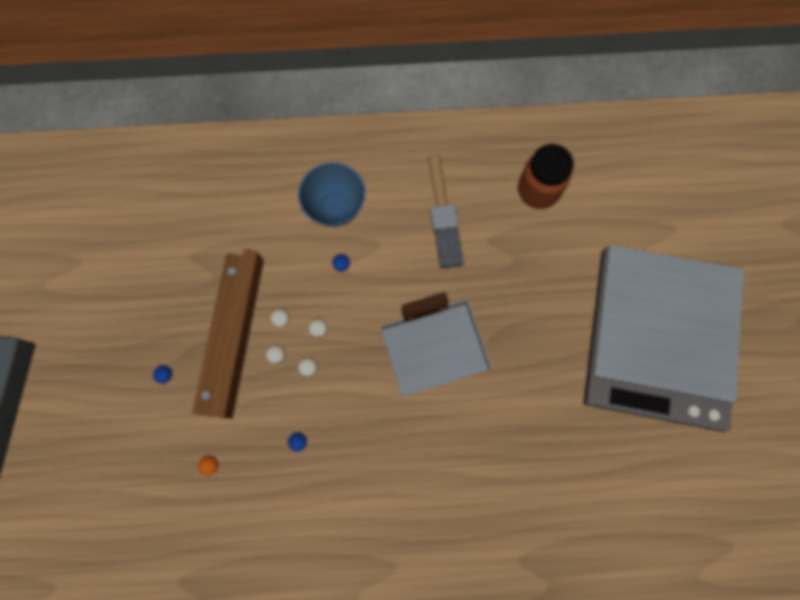

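View pics/scene0.png

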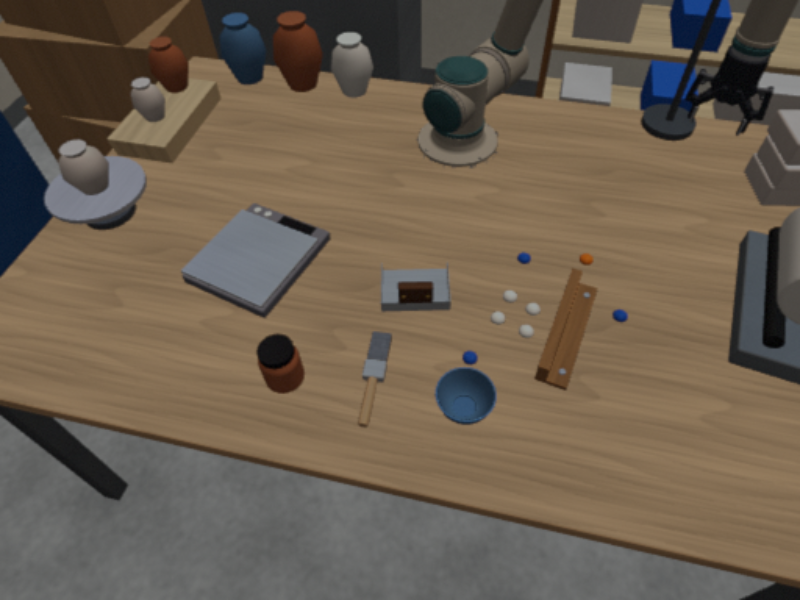

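Top view (800x600): white pebbles at (279,318), (317,328), (275,355), (307,367). The stop's face runs (262,258)-(233,417), the scoop is at (435,348) with its grip at (425,306), and the scale platform is around (670,325). 

Things that could be mistaken for pebbles: blue at (341,262), (163,375) and (297,442), orange at (208,466). I choose the four white ones before the face. One close crop to confirm.

```bash
python3 - <<'E'
from h import *
f=grab_frame("top");im=f["frame"]
c=im[155:275,120:320];cv2.imwrite("pics/c1.png",cv2.resize(c,None,fx=4,fy=4,interpolation=cv2.INTER_CUBIC))
hsv=cv2.cvtColor(im,cv2.COLOR_BGR2HSV)
m=((hsv[...,1]<60)&(hsv[...,2]>140)).astype(np.uint8)
n,l,st,ce=cv2.connectedComponentsWithStats(m)
for i in range(1,n):
    if st[i,4]>20: print(st[i].tolist(),ce[i].round(1),unproj(f,*ce[i],0.012).round(4))
E
```

```text
[173, 199, 11, 10, 89] [178.1 203.4] [0.586  0.2468 0.012 ]
[198, 205, 10, 10, 87] [202.5 209.7] [0.5667 0.1865 0.012 ]
[170, 222, 11, 11, 91] [175.1 226.9] [0.5278 0.2542 0.012 ]
[191, 230, 11, 11, 92] [195.9 235. ] [0.505  0.2037 0.012 ]
[441, 260, 6, 6, 30] [443.7 262.8] [ 0.4049 -0.3845  0.012 ]
[454, 263, 6, 6, 30] [456.6 265.4] [ 0.3972 -0.4142  0.012 ]
```

View pics/c1.png

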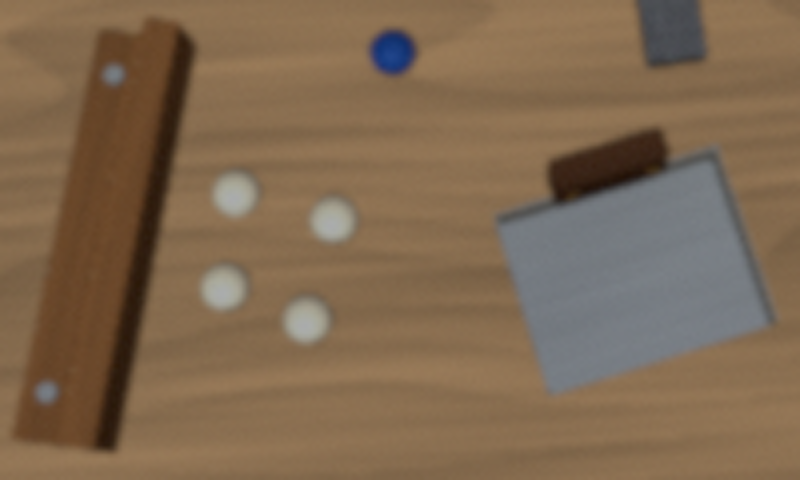

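```bash
python3 - <<'E'
from h import *
f=grab_frame("top")
c=lambda u,v:(120+(u-1.5)/4,155+(v-1.5)/4)
k=lambda u,v:(u/1.5625,v/1.5625)
def show(n,p,z):
    P=unproj(f,*p,z);print(n,P.round(4));return P[:2]
a=show("facebot1",c(194,45),0);b=show("facebot0",c(116,450),0)
a2=show("facetop1",c(180,28),.05);b2=show("facetop0",c(96,447),.05)
for A,B in((a,b),(a2,b2)):
    print("len",np.linalg.norm(A-B),"dir(0->1)deg",np.degrees(np.arctan2(*(A-B)[::-1])),"mid",(A+B)/2)
fl=show("fl",c(550,395),.002);fr=show("fr",c(775,325),.002)
show("fr24",c(775,325),.024)
bl=show("bl30",c(498,216),.03);br=show("br30",c(716,150),.03)
print("front",np.linalg.norm(fl-fr),np.degrees(np.arctan2(*(fl-fr)[::-1])),"back",np.linalg.norm(bl-br),np.degrees(np.arctan2(*(bl-br)[::-1])))
g=[show("g",c(*q),.087) for q in((548,162),(660,128),(667,155),(555,187))]
print("grip",np.mean(g,0),np.degrees(np.arctan2(*(g[0]-g[1])[::-1])))
s=[show("s",k(*q),.045) for q in((612,246),(744,268),(735,402),(597,376))]
print("scale",np.mean(s,0),[np.degrees(np.arctan2(*(s[i]-s[j])[::-1])) for i,j in((0,1),(3,2),(0,3),(1,2))])
for n,q,z in(("bowl",(332,195),.03),("jar",(552,165),.1),("brushtip",(452,265),.01)):show(n,k(*q),z)
for q in((341,262),(297,442)):show("blue",k(*q),.012)
E
```

```text
facebot1 [0.689  0.2745 0.    ]
facebot0 [0.4357 0.3209 0.    ]
facetop1 [0.6838 0.2711 0.05  ]
facetop0 [0.4351 0.3178 0.05  ]
len 0.25756140605468997 dir(0->1)deg -10.361095056158401 mid [0.56235532 0.29770594]
len 0.25309853163623314 dir(0->1)deg -10.627001039097161 mid [0.55946006 0.29448075]
fl [0.4533 0.0579 0.002 ]
fr [ 0.4877 -0.0821  0.002 ]
fr24 [ 0.4852 -0.0789  0.024 ]
bl30 [0.5598 0.0833 0.03  ]
br30 [ 0.5932 -0.0518  0.03  ]
front 0.14420121601535935 103.82170413361001 back 0.13914207419763347 103.87779983694247
g [0.5782 0.0513 0.087 ]
g [ 0.5946 -0.0141  0.087 ]
g [ 0.5784 -0.0169  0.087 ]
g [0.5634 0.0481 0.087 ]
grip [0.57866832 0.01709   ] 104.02309851338694
s [ 0.664  -0.2859  0.045 ]
s [ 0.6162 -0.4861  0.045 ]
s [ 0.4129 -0.4324  0.045 ]
s [ 0.4625 -0.2346  0.045 ]
scale [ 0.53892154 -0.35973892] [np.float64(76.56913470006307), np.float64(75.91298900477011), np.float64(-14.289010802403856), np.float64(-14.810891207328048)]
bowl [0.783 0.154 0.03 ]
jar [ 0.7816 -0.1917  0.1   ]
brushtip [ 0.658  -0.0353  0.01  ]
blue [0.6729 0.1446 0.012 ]
blue [0.3929 0.2193 0.012 ]
```

```bash
cat >> h.py <<'E'
from scipy.spatial.transform import Rotation as Ro
def down(yaw,tilt=0):
    """tool down, tool y at yaw (deg)"""
    a=np.radians(yaw);y=np.array([np.cos(a),np.sin(a),0]);z=np.array([0,0,-1.])
    R=np.column_stack([np.cross(y,z),y,z])
    return Ro.from_rotvec(np.radians(tilt)*R[:,0]).as_matrix()@R
def plan(p,yaw,tilt=0,s=None,p0=None,R0=None):
    s=env.observe(); p0=s["tcp_pos"] if p0 is None else p0; R0=s["eef_rot"] if R0 is None else R0
    d=R0.T@(np.array(p)-p0)*100
    r=Ro.from_matrix(R0.T@down(yaw,tilt)).as_rotvec()
    print("shift cm",d.round(2),"rotvec",r.round(4));return d,r
E
python3 - <<'E'
from h import *
plan([.5787,.0171,.16],14)
E
```

```text
shift cm [-54.99 -39.34   4.29] rotvec [-1.0000e-03  4.0000e-04  1.0377e+00]
```

>>> {"fn": "carry_out", "kwargs": {"targets": [-55,-39.35,4.2,0,0,1.037,1,-55,-39.35,4.2,0,0,1.037,1,-55,-39.35,4.2,0,0,1.037,1,-55,-39.35,4.2,0,0,1.037,1,-55,-39.35,4.2,0,0,1.037,1,-55,-39.35,4.2,0,0,1.037,1,-55,-39.35,4.2,0,0,1.037,1,-55,-39.35,4.2,0,0,1.037,1,-55,-39.35,4.2,0,0,1.037,1,-55,-39.35,4.2,0,0,1.037,1,-55,-39.35,4.2,0,0,1.037,1,-55,-39.35,4.2,0,0,1.037,1]}}

```text
time: 1.7
tcp_pos: [0.581, 0.014, 0.1601]
eef_rot: [[-0.238, 0.971, 0.0], [0.971, 0.238, -0.001], [-0.001, -0.0, -1.0]]
wrist_force: [-0.3, 0.7, 0.5]
opening: 0.0854
```

>>> {"fn": "carry_out", "kwargs": {"targets": [0,0,4,0,0,0,1,0,0,8,0,0,0,1,0,0,11.1,0,0,0,1,0,0,11.1,0,0,0,1,0,0,11.1,0,0,0,1,0,0,11.1,0,0,0,0,0,0,11.1,0,0,0,0,0,0,11.1,0,0,0,0,0,0,11.1,0,0,0,0,0,0,11.1,0,0,0,0,0,0,11.1,0,0,0,0,0,0,11.1,0,0,0,0]}}

```text
time: 3.2
tcp_pos: [0.5792, 0.0173, 0.0508]
eef_rot: [[-0.243, 0.97, 0.001], [0.97, 0.243, -0.0], [-0.0, 0.001, -1.0]]
wrist_force: [-1.8, -0.5, 6.5]
opening: 0.0179
```

```bash
python3 - <<'E'
from h import *
s=env.observe();print(s["tcp_pos"],s["opening"],s["wrist_force"],s["torque"])
a=[grab_frame(n)["frame"] for n in("top","scene")]
cv2.imwrite("pics/g1.png",np.vstack([cv2.resize(a[0][130:280,200:400],(600,300),interpolation=3) ,cv2.resize(a[1][110:260,200:400],(600,300),interpolation=3)]))
# plan to push start
ys=np.array([.182,.983]);P=np.array([.561,.2975])-.262*ys
print(P);plan([*P,.11],79.5-180)
E
```

```text
[0.57924464 0.01731649 0.0507522 ] 0.01791601717039853 [-1.76020473 -0.49570132  6.47179217] [0.04583011 0.17112763 0.03276678]
[0.513316 0.039954]
shift cm [ 3.79 -5.84 -5.93] rotvec [ 8.000e-04 -7.000e-04  1.999e+00]
```

View pics/g1.png

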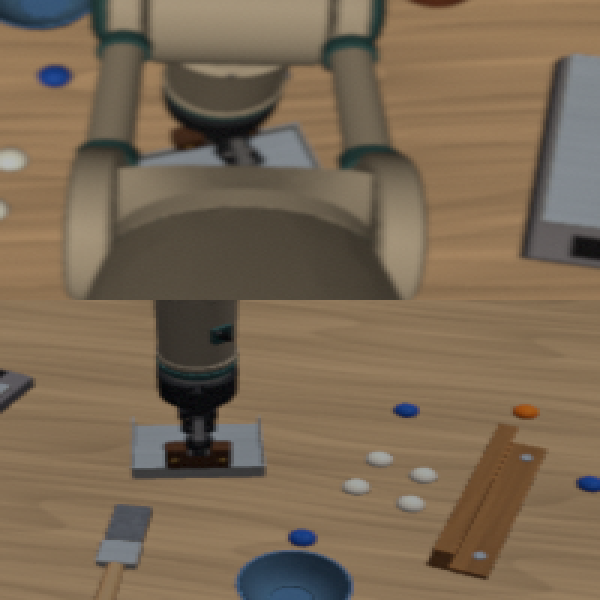

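>>> {"fn": "carry_out", "kwargs": {"targets": [0,0,-3,0,0,0,0,0.5,-1,-6,0,0,0.15,0,1,-2,-6,0,0,0.33,0,1.5,-3,-6,0,0,0.51,0,2,-4,-6,0,0,0.69,0,2.5,-5,-6,0,0,0.87,0,3,-5.5,-6,0,0,1.05,0,3.5,-5.8,-6,0,0,1.23,0,3.8,-5.85,-6,0,0,1.41,0,3.8,-5.85,-6,0,0,1.59,0,3.8,-5.85,-6,0,0,1.77,0,3.8,-5.85,-6,0,0,1.95,0]}}

```text
time: 4.8
tcp_pos: [0.512, 0.04, 0.1089]
eef_rot: [[0.99, -0.14, -0.002], [-0.14, -0.99, 0.0], [-0.002, 0.0, -1.0]]
wrist_force: [0.1, 0.7, -4.0]
opening: 0.018
```

```bash
python3 - <<'E'
from h import *
s=env.observe();print(s["tcp_pos"],s["opening"],s["wrist_force"],s["torque"])
plan([.5133,.04,.048],79.5-180)
E
```

```text
[0.51198127 0.04001099 0.10890255] 0.01803713778192862 [ 0.05715247  0.66443823 -4.02214506] [-0.08912291 -0.03578936  0.0144905 ]
shift cm [ 0.15 -0.02  6.09] rotvec [0.0004 0.0024 0.0432]
```

>>> {"fn": "carry_out", "kwargs": {"targets": [0.1,0,2.5,0,0,0.046,0,0.1,0,4.5,0,0,0.046,0,0.1,0,5.2,0,0,0.046,0,0.1,0,5.6,0,0,0.046,0,0.1,0,5.9,0,0,0.046,0,0.1,0,6,0,0,0.046,0,0.1,0,6,0,0,0.046,0]}}

```text
time: 5.68
tcp_pos: [0.5144, 0.0399, 0.0508]
eef_rot: [[0.984, -0.179, 0.001], [-0.179, -0.984, -0.0], [0.001, -0.0, -1.0]]
wrist_force: [-1.3, 0.2, -0.2]
opening: 0.0179
```

```bash
python3 - <<'E'
from h import *
s=env.observe();print(s["tcp_pos"],s["opening"],s["wrist_force"],s["torque"])
print(s["eef_rot"].round(4), "yaw",np.degrees(np.arctan2(-s["eef_rot"][1,1],-s["eef_rot"][0,1])))
ims=[]
for n in("top","scene"):
    f=grab_frame(n);
    u,v=proj(f,[.54,.2,0.02]);u=int(np.clip(u,100,412));v=int(np.clip(v,75,309))
    ims.append(cv2.resize(f["frame"][v-75:v+75,u-100:u+100],(600,300) if 0 else (800,600),interpolation=3)[::1])
cv2.imwrite("pics/p1.png",cv2.resize(np.hstack(ims),(800,300)))
E
```

```text
[0.51438709 0.03988901 0.05079573] 0.017943013063101615 [-1.25162374  0.19979994 -0.22981055] [-0.1340211   0.13807202  0.00793185]
[[ 9.838e-01 -1.792e-01  1.300e-03]
 [-1.792e-01 -9.838e-01 -1.000e-04]
 [ 1.200e-03 -2.000e-04 -1.000e+00]] yaw 79.67725475639222
```

View pics/p1.png

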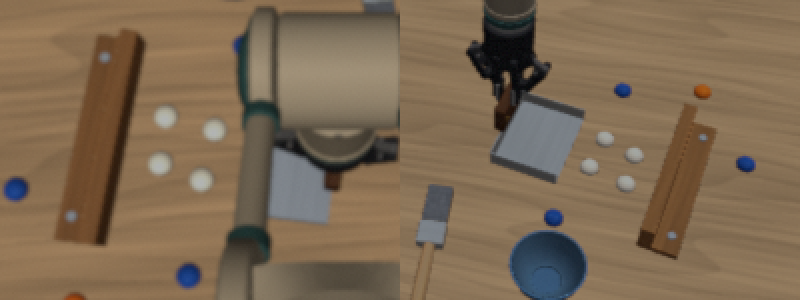

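>>> {"fn": "carry_out", "kwargs": {"targets": [0,-0.5,0.1,0,0,0,0,0,-1.2,0.1,0,0,0,0,0,-2,0.1,0,0,0,0,0,-2.7,0.1,0,0,0,0,0,-3.4,0.1,0,0,0,0,0,-4.1,0.1,0,0,0,0,0,-4.8,0.1,0,0,0,0,0,-5.5,0.1,0,0,0,0,0,-6.2,0.1,0,0,0,0,0,-6.9,0.1,0,0,0,0,0,-7.6,0.1,0,0,0,0,0,-8.3,0.1,0,0,0,0]}}

```text
time: 7.28
tcp_pos: [0.5301, 0.1194, 0.0508]
eef_rot: [[0.984, -0.178, 0.003], [-0.178, -0.984, -0.004], [0.004, 0.004, -1.0]]
wrist_force: [-1.6, -6.6, 7.6]
opening: 0.018
```

```bash
python3 - <<'E'
from h import *
s=env.observe();print(s["tcp_pos"],s["opening"],s["wrist_force"],s["torque"])
for n in("scene",):
    f=grab_frame(n);
    u,v=proj(f,[.54,.2,0.02]);u=int(np.clip(u,100,412));v=int(np.clip(v,75,309))
    cv2.imwrite("pics/p2.png",cv2.resize(f["frame"][v-60:v+60,u-80:u+80],(640,480),interpolation=3))
E
```

```text
[0.53008742 0.11944417 0.05078058] 0.018046916455254573 [-1.56951198 -6.56236719  7.62670292] [-1.3750711   0.34879136 -0.04040211]
```

View pics/p2.png

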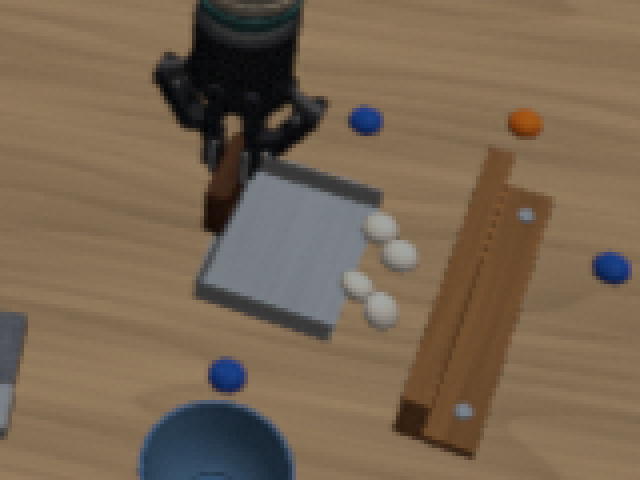

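>>> {"fn": "carry_out", "kwargs": {"targets": [0,-0.5,0,0,0,0,0,0,-1,0,0,0,0,0,0,-1.5,0,0,0,0,0,0,-2,0,0,0,0,0,0,-2.5,0,0,0,0,0,0,-3,0,0,0,0,0,0,-3.5,0,0,0,0,0,0,-4,0,0,0,0,0,0,-4.5,0,0,0,0,0,0,-5,0,0,0,0,0,0,-5.5,0,0,0,0,0,0,-6,0,0,0,0,0]}}

```text
time: 8.82
tcp_pos: [0.5404, 0.1778, 0.0508]
eef_rot: [[0.984, -0.178, 0.002], [-0.178, -0.984, -0.005], [0.003, 0.005, -1.0]]
wrist_force: [-0.8, -7.5, 7.9]
opening: 0.0179
```

```bash
python3 - <<'E'
from h import *
s=env.observe();print(s["tcp_pos"],s["opening"],s["wrist_force"],s["torque"])
print("lip y_stop",(s["tcp_pos"][:2]-[.561,.2975])@[.182,.983]+.112, Ro.from_matrix(s["eef_rot"]).as_matrix().round(3).tolist())
for n in("scene",):
    f=grab_frame(n);
    u,v=proj(f,[.54,.2,0.02]);u=int(np.clip(u,100,412));v=int(np.clip(v,75,309))
    cv2.imwrite("pics/p3.png",cv2.resize(f["frame"][v-60:v+60,u-80:u+80],(640,480),interpolation=3))
E
```

```text
[0.54038535 0.17784613 0.05077124] 0.017895556048984382 [-0.82031034 -7.4553478   7.94799207] [-1.56343521  0.26972796  0.04710108]
lip y_stop -0.009371619950509835 [[0.984, -0.178, 0.002], [-0.178, -0.984, -0.005], [0.003, 0.005, -1.0]]
```

View pics/p3.png

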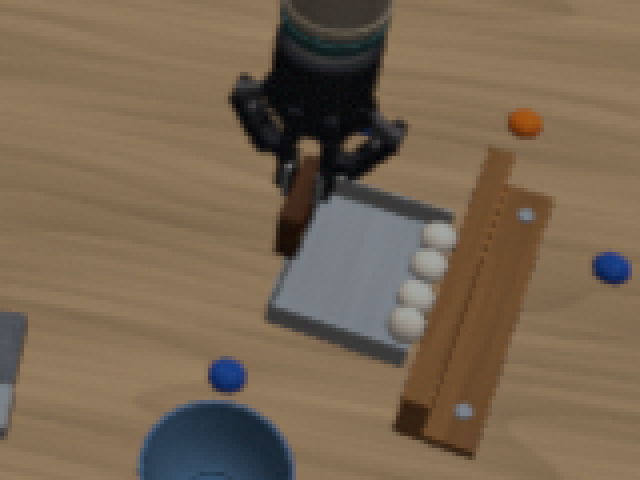

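The four pebbles stand in a row at the lip, against the stop at (440,236)-(407,322), all between the side walls. The lip still has about 9 mm to go.

>>> {"fn": "carry_out", "kwargs": {"targets": [0,-0.3,0,0,0,0,0,0,-0.6,0,0,0,0,0,0,-0.8,0,0,0,0,0,0,-0.9,0,0,0,0,0,0,-1,0,0,0,0,0,0,-1,0,0,0,0,0]}}

```text
time: 9.62
tcp_pos: [0.5412, 0.1854, 0.0508]
eef_rot: [[0.984, -0.177, -0.0], [-0.177, -0.984, -0.009], [0.001, 0.009, -1.0]]
wrist_force: [-2.6, -14.6, 10.7]
opening: 0.0181
```

>>> {"fn": "carry_out", "kwargs": {"targets": [0,-0.15,0,0,0,0,0,0,-0.3,0,0,0,0,0,0,-0.45,0,0,0,0,0,0,-0.6,0,0,0,0,0,0,-0.6,0,0,0,0,0]}}

```text
time: 10.25
tcp_pos: [0.5405, 0.1861, 0.051]
eef_rot: [[0.984, -0.175, -0.004], [-0.175, -0.984, -0.018], [-0.001, 0.018, -1.0]]
wrist_force: [-6.4, -26.7, 16.1]
opening: 0.0181
```

```bash
python3 - <<'E'
from h import *
s=env.observe();print(s["tcp_pos"],s["opening"],s["wrist_force"],s["torque"])
print("lip y_stop",(s["tcp_pos"][:2]-[.561,.2975])@[.182,.983]+.112)
a=[]
for n in("scene","top"):
    f=grab_frame(n);
    u,v=map(int,proj(f,[.55,.27,0.02]))
    a.append(cv2.resize(f["frame"][v-35:v+35,u-35:u+35],(400,400),interpolation=3))
cv2.imwrite("pics/p4.png",np.hstack(a))
E
```

```text
[0.54051751 0.18607429 0.05104486] 0.018075921871913012 [ -6.35542495 -26.66466362  16.1331313 ] [-4.56438757  0.93406889 -0.41500959]
lip y_stop -0.0012592817107440757
```

View pics/p4.png

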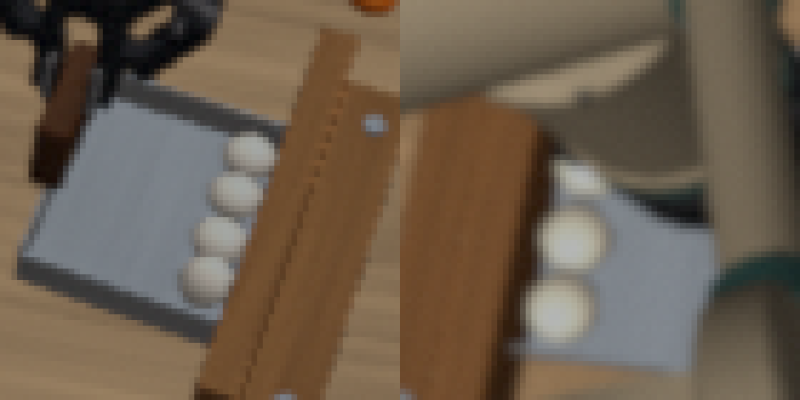

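>>> {"fn": "carry_out", "kwargs": {"targets": [0,0.4,0,0,0,0,0,0,0.6,-0.1,0.02,0,0,0,0,0.75,-0.2,0.05,0,0,0,0,0.95,-0.3,0.08,0,0,0,0,1.15,-0.4,0.11,0,0,0,0,1.3,-0.5,0.14,0,0,0,0,1.4,-1,0.14,0,0,0,0,1.5,-1.6,0.14,0,0,0,0,1.6,-2.4,0.14,0,0,0,0,1.8,-3.2,0.14,0,0,0,0,2,-3.8,0.14,0,0,0,0,2,-4,0.14,0,0,0]}}

```text
time: 11.85
tcp_pos: [0.5392, 0.1766, 0.0898]
eef_rot: [[0.984, -0.177, 0.026], [-0.179, -0.974, 0.137], [0.001, -0.14, -0.99]]
wrist_force: [1.3, -0.4, -5.2]
opening: 0.0181
```

```bash
python3 - <<'E'
from h import *
s=env.observe();print(s["tcp_pos"],s["opening"],s["wrist_force"],s["torque"],s["eef_rot"].round(3).tolist())
f=grab_frame("scene");u,v=map(int,proj(f,[.55,.23,0.06]))
cv2.imwrite("pics/p5.png",cv2.resize(f["frame"][v-45:v+45,u-60:u+60],(640,480),interpolation=3))
E
```

```text
[0.53919194 0.17662532 0.08982505] 0.01812092307190613 [ 1.34103138 -0.41070267 -5.22105986] [-0.50574885  0.04583901  0.00123889] [[0.984, -0.177, 0.026], [-0.179, -0.974, 0.137], [0.001, -0.14, -0.99]]
```

View pics/p5.png

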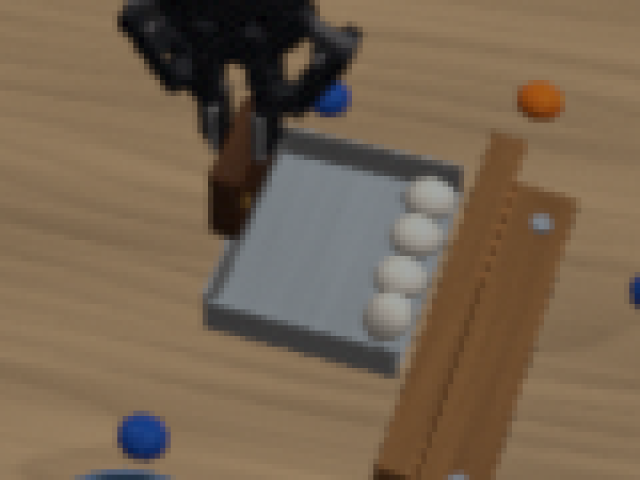

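```bash
python3 - <<'E'
from h import *
s=env.observe();R=s["eef_rot"];p=s["tcp_pos"]
st=np.array([.2,.5,.9,1.3,1.8,2.3,2.8,3.2,3.5,3.7,3.8,3.8]);cum=np.concatenate([st,st[::-1]]).cumsum();cum/=cum[-1]
D=np.array([.525,-.415])-p[:2]
z=np.concatenate([np.array([.6,1.4,2.4,3.4,4.4,5.4,6.3,7,7.5,7.8,8,8])/100,[.08]*12])
P=np.column_stack([cum[:,None]*D,z])*100
A=P[:12]@R;B=(P[12:]-P[11])@R
for M in(A,B):
    for r in M:print(np.round(r,1).tolist())
E
```

```text
[0.0, 0.1, -0.6]
[0.1, 0.5, -1.5]
[0.3, 1.3, -2.6]
[0.5, 2.5, -3.8]
[0.8, 4.3, -5.0]
[1.2, 6.5, -6.4]
[1.6, 9.3, -7.7]
[2.2, 12.6, -8.8]
[2.7, 16.1, -9.9]
[3.4, 19.9, -10.7]
[4.0, 23.9, -11.4]
[4.6, 27.8, -12.0]
[0.6, 4.0, -0.6]
[1.3, 7.9, -1.1]
[1.9, 11.8, -1.7]
[2.5, 15.4, -2.2]
[3.0, 18.7, -2.6]
[3.4, 21.7, -3.1]
[3.8, 24.1, -3.4]
[4.1, 25.9, -3.7]
[4.3, 27.3, -3.9]
[4.5, 28.2, -4.0]
[4.6, 28.7, -4.1]
[4.6, 28.9, -4.1]
```

>>> {"fn": "carry_out", "kwargs": {"targets": [0,0.1,-0.6,0,0,0,0,0.1,0.5,-1.5,0,0,0,0,0.3,1.3,-2.6,0,0,0,0,0.5,2.5,-3.8,0,0,0,0,0.8,4.3,-5,0,0,0,0,1.2,6.5,-6.4,0,0,0,0,1.6,9.3,-7.7,0,0,0,0,2.2,12.6,-8.8,0,0,0,0,2.7,16.1,-9.9,0,0,0,0,3.4,19.9,-10.7,0,0,0,0,4,23.9,-11.4,0,0,0,0,4.6,27.8,-12,0,0,0,0]}}

```text
time: 13.4
tcp_pos: [0.5315, -0.1217, 0.1698]
eef_rot: [[0.984, -0.178, 0.027], [-0.18, -0.974, 0.136], [0.002, -0.139, -0.99]]
wrist_force: [0.9, -0.1, -4.4]
opening: 0.018
```

>>> {"fn": "carry_out", "kwargs": {"targets": [0.6,4,-0.6,0,0,0,0,1.3,7.9,-1.1,0,0,0,0,1.9,11.8,-1.7,0,0,0,0,2.5,15.4,-2.2,0,0,0,0,3,18.7,-2.6,0,0,0,0,3.4,21.7,-3.1,0,0,0,0,3.8,24.1,-3.4,0,0,0,0,4.1,25.9,-3.7,0,0,0,0,4.3,27.3,-3.9,0,0,0,0,4.5,28.2,-4,0,0,0,0,4.6,28.7,-4.1,0,0,0,0,4.6,28.9,-4.1,0,0,0,0]}}

```text
time: 14.9
tcp_pos: [0.5249, -0.414, 0.1694]
eef_rot: [[0.984, -0.177, 0.025], [-0.179, -0.974, 0.138], [0.0, -0.14, -0.99]]
wrist_force: [0.4, -0.1, -5.7]
opening: 0.0181
```

```bash
python3 - <<'E'
from h import *
s=env.observe();R=s["eef_rot"];p=s["tcp_pos"];print(p,R.round(3).tolist(),s["wrist_force"],s["joint_pos"].round(1))
plan([.525,-.415,.115],-104)
a=[]
for n in("scene","top"):
    f=grab_frame(n);u,v=map(int,proj(f,[.54,-.36,0.1]));a.append(cv2.resize(f["frame"][v-60:v+60,max(0,u-70):u+70],(400,400*120//140),interpolation=3))
cv2.imwrite("pics/p6.png",np.hstack(a))
E
```

```text
[ 0.52491822 -0.41398386  0.16939656] [[0.984, -0.177, 0.025], [-0.179, -0.974, 0.138], [0.0, -0.14, -0.99]] [ 0.36757076 -0.09645076 -5.71599457] [-48.   27.4  73.3   6.4  84.3  51.4]
shift cm [0.03 0.86 5.37] rotvec [-0.1404  0.0045  0.0645]
```

View pics/p6.png

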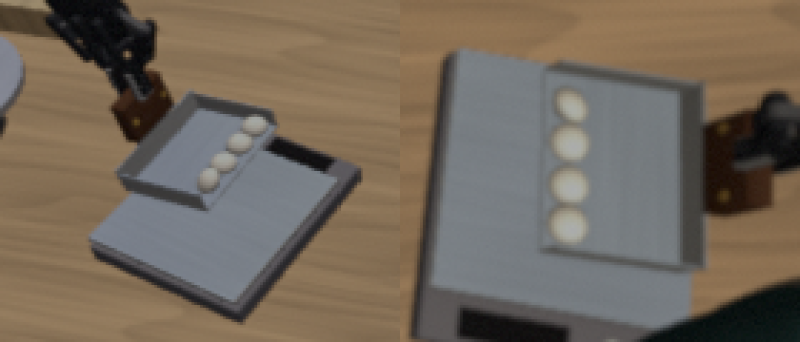

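>>> {"fn": "carry_out", "kwargs": {"targets": [0,0.1,0.3,-0.01,0,0.005,0,0,0.15,0.9,-0.02,0,0.01,0,0,0.25,1.6,-0.035,0,0.015,0,0,0.35,2.3,-0.05,0,0.02,0,0,0.45,3,-0.07,0,0.03,0,0,0.55,3.7,-0.09,0,0.04,0,0,0.65,4.3,-0.105,0,0.05,0,0,0.75,4.8,-0.12,0,0.055,0,0,0.85,5.2,-0.13,0,0.06,0,0,0.85,5.4,-0.14,0.004,0.064,0,0,0.85,5.4,-0.14,0.004,0.064,0,0,0.85,5.4,-0.14,0.004,0.064,0]}}

```text
time: 16.5
tcp_pos: [0.5247, -0.4153, 0.115]
eef_rot: [[0.97, -0.242, -0.0], [-0.242, -0.97, -0.0], [-0.0, 0.0, -1.0]]
wrist_force: [0.2, -0.6, -5.0]
opening: 0.0178
```

>>> {"fn": "carry_out", "kwargs": {"targets": [0,0,0.4,0,0,0,0,0,0,0.8,0,0,0,0,0,0,1.1,0,0,0,0,0,0,1.4,0,0,0,0,0,0,1.6,0,0,0,0,0,0,1.75,0,0,0,0,0,0,1.85,0,0,0,0,0,0,1.85,0,0,0,0]}}

```text
time: 17.5
tcp_pos: [0.5246, -0.4159, 0.097]
eef_rot: [[0.97, -0.242, 0.0], [-0.242, -0.97, -0.001], [0.0, 0.001, -1.0]]
wrist_force: [-1.6, -1.9, -1.2]
opening: 0.0177
```

>>> {"fn": "carry_out", "kwargs": {"targets": [0,0,0.07,0,0,0,0,0,0,0.14,0,0,0,0,0,0,0.2,0,0,0,0,0,0,0.2,0,0,0,0]}}

```text
time: 18.0
tcp_pos: [0.5247, -0.4164, 0.096]
eef_rot: [[0.97, -0.242, 0.001], [-0.242, -0.97, -0.003], [0.001, 0.002, -1.0]]
wrist_force: [-3.0, -2.1, 6.8]
opening: 0.018
```

>>> {"fn": "carry_out", "kwargs": {"targets": [0,0,0.1,0,0,0,0.25,0,0,0.1,0,0,0,0.35,0,0,0.1,0,0,0,0.5,0,0,0.1,0,0,0,0.6,0,0,0.1,0,0,0,0.6,0,0,0.1,0,0,0,0.6,0,0,0.1,0,0,0,0.6]}}

```text
time: 18.88
tcp_pos: [0.5246, -0.4152, 0.0932]
eef_rot: [[0.97, -0.242, -0.0], [-0.242, -0.97, 0.0], [-0.0, -0.0, -1.0]]
wrist_force: [0.5, 0.2, -0.0]
opening: 0.051
```

>>> {"fn": "carry_out", "kwargs": {"targets": [0,0,-1,0,0,0,0.6,0,0,-2.5,0,0,0,0.6,0,0,-5,0,0,0,0.6,0,0,-8,0,0,0,0.6,0,0,-12,0,0,0,0.6,0,4,-16,0,0,0,0.6,0,8,-18,0,0,0,0.6,0,12,-18,0,0,0,0.6,0,12,-18,0,0,0,0.6,0,12,-18,0,0,0,0.6]}}

```text
time: 20.12
tcp_pos: [0.4956, -0.5311, 0.2738]
eef_rot: [[0.97, -0.242, 0.0], [-0.242, -0.97, 0.001], [-0.0, -0.001, -1.0]]
wrist_force: [0.1, 0.8, -0.7]
opening: 0.0517
```

```bash
python3 - <<'E'
from h import *
s=env.observe();print(s["time"],s["tcp_pos"],s["opening"],s["wrist_force"])
a=[]
for n in("scene","top"):
    f=grab_frame(n);u,v=map(int,proj(f,[.54,-.36,0.05]));
    v0=max(0,v-60);u0=max(0,min(u-70,512-140));a.append(cv2.resize(f["frame"][v0:v0+120,u0:u0+140],None,fx=400/140,fy=400/140,interpolation=3));print(n,u0,v0)
cv2.imwrite("pics/p7.png",np.hstack(a))
E
```

```text
20.125 [ 0.4956187  -0.53109321  0.27375391] 0.05172675771155674 [ 0.0847366   0.76141291 -0.7088095 ]
scene 88 101
top 360 144
```

View pics/p7.png

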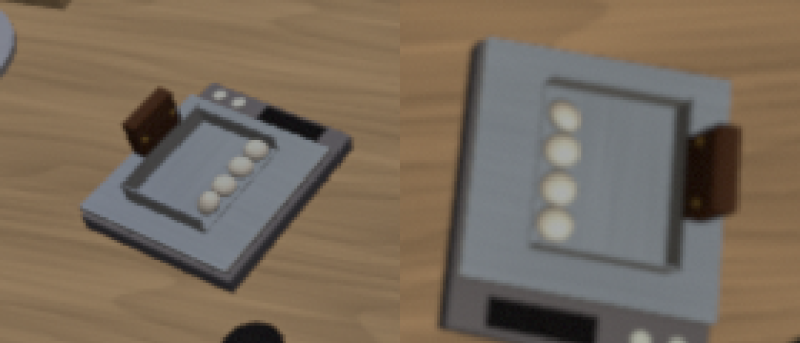

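The scoop lies flat and near the platform's middle, with four pebbles in its pan at (565,117)-(556,224) in the right-hand view, and the gripper is clear of it. I'm handing in.

```bash
python3 - <<'E'
from h import *
print(env.close_job())
E
```

```text
the job is handed in; nothing more can be done
None
```

The loaded scoop is on the scale with all four white pebbles in its pan, and the job was handed in at about 20 s of the 61 s allowed. Handing in reported no verdict.

I gripped the scoop by its bar, turned it to face the stop and pushed until the lip met the face, with about 27 N at the end. I then tipped the lip up 8°, lifted the load clear, carried it over and set it down slowly.

**Last checks:**
- **Placing:** by eye in the last pictures, the scoop lies flat and near the platform's middle, and nothing hangs over. I did not measure the final offset from the middle. The gripper's height at set-down matched the expected contact height to within 1 mm.
- **Pebbles:** all four are in a row near the front lip.
- **Robot:** the gripper was open and about 18 cm above the release height, with wrist force near zero.
- **Bystanders:** I planned the moves clear of the jar, bowl, brush and look-alikes, but did not re-measure them at the end.

No check failed or disagreed.

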